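# Stow the ink knife, then hold the brayer ready over the inking tray

## Task

I am about to drop ink into the steel inking tray. First clear the ink knife off it: slide its blade into the wide slot of the sloping wooden knife rack until it stops, and let go. Then, without touching the roller with the fingers, pick up the brayer (hand ink roller) by the square steel neck at its balance point and finish holding it there, level, with the roller over the middle of the tray, square between the side rims, the handle toward the tray's open end and the roller's underside about 5 cm above the tray floor; do not put it down, and leave the ink bottles and the cup where they stand.

Things in the scene. Friction and masses are not known exactly. Their poses are not given: they have to be found in the camera images.
- inking_tray: Fixed sheet-steel inking tray, 240 x 150 mm. Origin: centre of its underside, on the table; x along its length, away from the robot, z up. Floor surface at z = 4 mm. Rims 4 mm thick, 18 mm high above the table, along both long sides (y = +/-71 to 75 mm) and the far end (x = 120 mm); the near end (x = -120 mm) has no rim and is open.
- knife_rack: Fixed wooden knife rack beyond the tray, slots toward the robot. Origin on the table straight below the wide slot's mouth. Foot board x = -27 to 95, y = -75 to 43 mm, 10 mm high; on it a block, y = -69 to 37 mm, slopes down away from the robot by 20 degrees, its front face square to the slope.
- rack_slot: The rack's wide slot. Origin: centre of its mouth in the front face, 60 mm above the table. x points into the slot, 20 degrees below level; y along its width; z square to its flat floor. 44 mm wide, 8 mm high, end wall at x = 80 mm; mouth flared over 12 mm to 54 x 20 mm. The block reaches to z = 17 mm; nothing at x < 0. The empty slot at y = -33 to -55 mm is too narrow.
- ink_knife: Loose ink knife, about 0.1 kg, lying flat across the tray's side rims, tip to the robot's left. Origin: underside at the ferrule, its balance point; x to the tip, z up, square to the blade. Steel blade 30 mm wide, z = 0 to 2.4, x = 20 to 100 mm. Flat-sided wooden handle x = -6 to -104 mm, z = 0 to 17 mm, 16 mm wide (19 mm behind x = -54). Its underside lies 18 mm above the table.
- knife_tip (a point): Rounded tip of the knife's blade: x = 100, y = 0, z = 1.2 mm in the knife's frame. Pushed home it meets the slot's end wall at 80 mm. Let go, the knife stays in the slot, its handle sagging by up to 4 degrees.
- knife_grip (a point): A good place to grip the knife across its handle, which is 16 mm wide here: x = -32, y = 0, z = 8.5 mm in the knife's frame; as it lies, 22 mm above the tray floor.
- brayer: Loose brayer (hand ink roller), 0.6 kg, 275 mm long, lying on the table left of the tray on roller and handle. Origin: roller centre, 22 mm above the table; x from handle to roller, away from the robot; z up as it lies. Steel yoke 110 mm wide back to x = -35, collar 20 mm thick to -42, square neck 12 x 12 mm to -96, ferrule to -108, round wooden handle up to 40 mm thick to -219 mm.
- brayer_roller: The brayer's black rubber roller, diameter 44 mm, 90 mm wide, turning freely in the yoke. Origin: its centre, the same point as the brayer's origin; y along its axis. Keep the fingers off it.
- brayer_balance (a point): Balance point (centre of mass) of the whole brayer, in the middle of the square neck's section: x = -60, y = 0, z = 0 mm in the brayer's frame. Grip the neck across y here; it is 12 mm wide.
- brayer_handle_end (a point): Butt end of the brayer's handle: x = -218, y = 0, z = 0 mm in the brayer's frame.
- ink_a: Loose dropper ink bottle, 40 mm in diameter, 70 mm high, standing near the work; leave it. Origin: centre of its foot.
- ink_b: A second loose dropper ink bottle, 40 mm in diameter, 70 mm high, standing near the work; leave it. Origin: centre of its foot.
- cup: Loose grey stoneware cup, 72 mm in diameter, 50 mm high, standing near the work; leave it. Origin: centre of its foot.

How it is judged:
On the way, in this order (a step that is already met when the one before it is completed fails the run):
1. the ink knife's blade is home in the rack's wide slot and the fingers have let go of it (x of knife_tip in the frame of rack_slot above 0.066 m and y of knife_tip in the frame of rack_slot between -0.022 and 0.022 m and z of knife_tip in the frame of rack_slot between -0.008 and 0.008 m and angle between the x axis of ink_knife and the x axis of rack_slot, either way round below 0.2 rad and contact force between the fingers and ink_knife below 0.05 N), for 0.2 s.
2. the brayer is lifted clear of the table by its neck, held at the balance point, level (contact force between the fingers and brayer above 1 N and x of the grasp point in the frame of brayer between -0.085 and -0.037 m and angle between brayer's own z axis and vertical below 0.14 rad and height (world z) of brayer above 0.045 m), for 0.2 s.
At the end, for the whole second after the job is handed in: Brayer held still by its neck within 25 mm of balance, free of tray, rack and knife; level within 8 deg; roller within 45 mm along, 22 mm across of tray middle, 25-85 mm above its floor, square within 10 deg, handle to open end. Knife in wide slot, 66+ mm deep, let go. Bystanders within 30 mm (all of step 1 and contact force between the fingers and brayer above 1 N and x of the grasp point in the frame of brayer between -0.085 and -0.037 m and contact force between brayer and inking_tray below 0.05 N and contact force between brayer and knife_rack below 0.05 N and contact force between brayer and ink_knife below 0.05 N and angle between brayer's own z axis and vertical below 0.14 rad and x of brayer in the frame of inking_tray between -0.045 and 0.045 m and y of brayer in the frame of inking_tray between -0.022 and 0.022 m and z of brayer in the frame of inking_tray between 0.051 and 0.111 m and angle between the x axis of brayer and the x axis of inking_tray, either way round below 0.17 rad and x of brayer_handle_end in the frame of inking_tray below -0.12 m and linear speed of brayer below 0.03 m/s and angular speed of brayer below 0.2 rad/s and distance of each of ink_a, ink_b, cup from where it was at the start of the episode below 0.03 m); the arm keeps its last pose, push and grip.
It fails at once if the fingers press on the brayer's roller (contact force between the fingers and brayer_roller above 2 N).
It fails at once if an ink bottle or the cup is knocked over or pushed away (angle between ink_a's own z axis and vertical above 0.5 rad or distance of ink_a from where it was at the start of the episode above 0.03 m).
It fails at once if an ink bottle or the cup is knocked over or pushed away (angle between ink_b's own z axis and vertical above 0.5 rad or distance of ink_b from where it was at the start of the episode above 0.03 m).
It fails at once if an ink bottle or the cup is knocked over or pushed away (angle between cup's own z axis and vertical above 0.5 rad or distance of cup from where it was at the start of the episode above 0.03 m).
It also fails if it takes over 61 s, if anything falls off the work surface, if the arm or the gripper's body presses on something with over 40 N, if the wrist force passes 120 N, or if a joint passes its speed limit or range.

## Robot

A 6-joint arm with a two-finger parallel gripper is mounted at the origin on a cart in front of the work surface, level with it; the furniture and walls round the work are solid. World frame = base frame: x ahead of the robot, y to its left, z up, the work surface at z = 0. Lengths are in m, angles in rad, forces in N, time in s.
With the tool pointing down it reaches from about 0.35 to 0.925 m from the base axis. Payload 6.4 kg.
Tool frame: the origin (TCP) lies between the finger pads; the fingertips stand 25 mm ahead of it and the grasp point (between the pads) lies 6 mm ahead of it; z points along the fingers, y is the line along which they close (so a half turn about z gives the same grasp; the last joint's range is limited). The gripper opens to 85 mm and grips with 20 to 120 N. Pads are 22 mm wide; open, the fingers measure 114 mm over their backs; the gripper's body (76 mm by 85 mm) begins 54 mm behind the grasp point. The pads swing forward as they close: fully open they stand 13 mm farther back than shut.
Start: joints at [-1.305, 0.245, 1.558, -0, 1.339, -0.174], TCP at [0.277, -0.588, 0.256] pointing down, gripper open.
Joint ranges: [-3.13, 3.13], [-1.02, 2.26], [0.13, 2.54], [-0.95, 4.09], [0.21, 2.88], [-2.74, 2.74]. Speed limits (rad/s): [2.57, 2.57, 3.14, 3.14, 3.14, 3.14].

## Interface

Orientations are given as a unit quaternion [w, x, y, z].
In Python, from bench import robot gives the robot as it stands.
- The arm moves only by the tool step_arm, never from a script. Its argument "targets" is a list of rows, each an object of numbers: "x", "y", "z": the shift along the tool's x, y, z each as a share of 10 cm, from -1 to 1; "spin": the turn about the tool's z as a share of pi/4 rad, from -1 to 1; "gripper": the opening, from 0 (shut) to 1 (fully open). A call has 1 to 12 rows; each row is the pose to reach, as a shift and turn from the pose commanded when the call began, along the tool's axes at that moment; what a row does not reach only later rows make up. A row lasts 1/12 s, in which the tool goes at most 41.7 mm and 7.16 degrees, less where a joint would pass 70% of its speed; a pose out of reach is approached as far as the arm can. A call with a number of a shift or a turn outside -1 to 1 is refused whole. A call with a gripper value outside its range is refused whole. The fingers move at their own pace and stop on an object; the grip force is fixed at half the most. Time passes only in rows, so rows that repeat a pose let the fingers close. It gives the time, the measured TCP pose, the force, the opening and the grip force at its end, in the units of the state.
- robot.state(): the state, without advancing time (a new reading comes with each control period).
- robot.snapshot(name): name is "scene" or "top"; returns (picture, depth): 480x640x3 uint8, red, green, blue; 480x640 float32, m along the optical axis (not along the pixel's ray), 0 where there is no reading.
- robot.camera_params(name): a dict with "fx", "fy", "cx", "cy" (pixels), "R" (3x3) and "t" (3): a world point X has camera coordinates R X + t. Camera axes: x right, y down, z forward; pixel columns grow to the right and rows downward; lengths in m; the calibration is good to about 2 mm. A picture is of the moment at which its call begins. camera_params takes no time and is no camera call.
- robot.close_job(): hands the job in; it is judged then, once.
The state is a dict: "t": time; "joint_pos": joint angles; "qvel": joint speeds; "joint_efforts": joint torques, N m; "tcp_pos": TCP position; "orientation": TCP orientation; "ft_force": force on the tool from outside, world axes, zero at the start; "ft_torque": the same for the moment, N m; "width": opening from 0.0 (shut) to 1.0 (fully open); "grasp_force": force on a finger pad.
Only numpy, scipy, OpenCV 4.12 (cv2) and the standard library are available. Lean on these libraries where they do the work, as an engineer would, in place of code of your own. Each camera call takes 0.05 s, during which the arm holds its last target. There are 200 camera calls.

## Working session

There is one attempt and no reset: what is moved stays moved. The work goes in short steps, Python scripts to look and compute and a tool call to move; the robot and the scene stay as the last step left them, time stands still between calls to the robot, and variables do not carry over. Pictures are saved under pics/ and viewed, at most 12 in all, crops included, and the job is handed in when it is done.

Besides the shell and the picture viewer there is one more tool, called after "Emit:" as name(argument=value, ...) on one line, values as JSON. step_arm: Moves the arm, as the interface text tells. Its arguments: {"type":"object","properties":{"targets":{"type":"array","items":{"type":"object","properties":{"x":{"type":"number"},"y":{"type":"number"},"z":{"type":"number"},"spin":{"type":"number"},"gripper":{"type":"number"}}}}},"required":["targets"]}

```bash
mkdir -p pics
cat > h.py <<'E'
import numpy as np, cv2
from bench import robot
def cam(n):
    p=robot.camera_params(n); return p,np.array(p["R"]),np.array(p["t"])
def pts(n,depth):
    p,R,t=cam(n); v,u=np.mgrid[:480,:640]
    c=np.stack([(u-p["cx"])/p["fx"]*depth,(v-p["cy"])/p["fy"]*depth,depth],-1)
    return (c-t)@R
def ray(n,u,v,z):
    p,R,t=cam(n); d=R.T@np.array([(u-p["cx"])/p["fx"],(v-p["cy"])/p["fy"],1]); o=-R.T@t
    return o+d*(z-o[2])/d[2]
def proj(n,X):
    p,R,t=cam(n); c=R@np.array(X)+t; return c[0]/c[2]*p["fx"]+p["cx"],c[1]/c[2]*p["fy"]+p["cy"]
E
python3 - <<'E'
from h import *
for n in("scene","top"):
    im,d=robot.snapshot(n); cv2.imwrite(f"pics/{n}0.png",im[:,:,::-1]); np.savez(f"{n}0.npz",im=im,d=d)
    p,R,t=cam(n); print(n,p["fx"],-R.T@t,R.round(3).tolist())
s=robot.state(); print(s)
E
```

```text
scene 577.9858103426824 [-0.07822909  0.5522076   0.9964593 ] [[-0.58, -0.815, 0.015], [-0.629, 0.436, -0.644], [0.518, -0.383, -0.765]]
top 499.9180199997604 [0.44287272 0.07144019 1.44336248] [[-0.005, -1.0, -0.003], [-0.998, 0.005, -0.057], [0.057, 0.003, -0.998]]
{'t': 0.1, 'joint_pos': array([-1.30509460e+00,  2.45770431e-01,  1.55888142e+00,  2.53557572e-05,
        1.33870348e+00, -1.74098436e-01]), 'qvel': array([ 1.93652519e-03, -4.05903434e-03, -1.28085733e-03,  2.00003593e-04,
       -3.05509928e-05, -1.08056722e-03]), 'joint_efforts': array([ 2.07449964e-03, -4.30673897e+01, -3.27128291e+01,  3.14500852e-06,
        2.88517047e-03, -1.41324537e-05]), 'tcp_pos': array([ 0.27663378, -0.58769456,  0.25527947]), 'orientation': array([-8.80977364e-04,  9.75919509e-01,  2.18129171e-01, -2.80301286e-05]), 'ft_force': array([-0.5372185 , -0.38672144,  0.76341283]), 'ft_torque': array([ 0.04787315, -0.00379306,  0.0498838 ]), 'grasp_force': 0.0, 'width': 0.9971381220888249}
```

View pics/scene0.png

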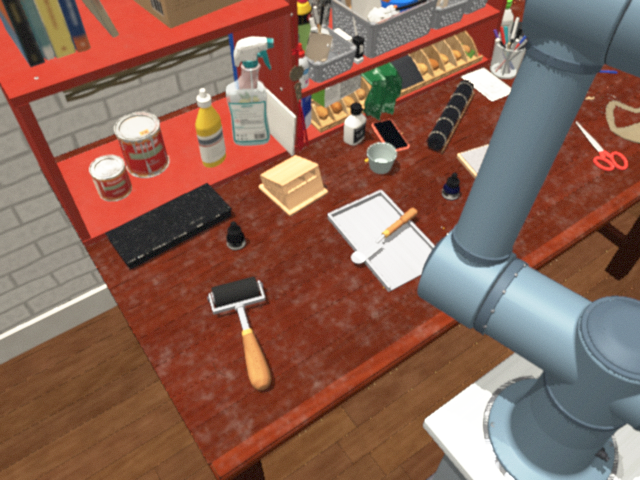

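View pics/top0.png

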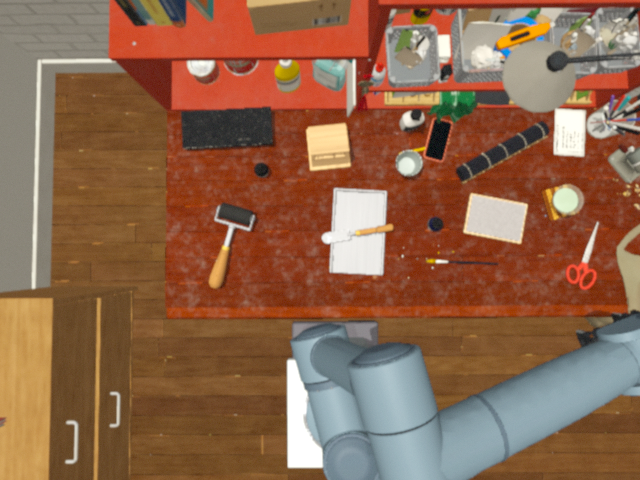

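The scene view shows the tray (around 385,238) with the knife on it, the rack at (293,183) and the brayer at (238,293) to (260,385). In the top view the tray is at (332–386, 189–275), the knife tip at (323,238), its butt at (393,228) and the rack at (328,146). The roller is at (236,216), with the inks at (262,170) and (436,224) and the cup at (408,162).

```bash
cat > m.py <<'E'
from h import *
T=np.load("top0.npz"); im,d=T["im"],T["d"]; P=pts("top",d); hsv=cv2.cvtColor(im,cv2.COLOR_RGB2HSV)
def box(u0,v0,u1,v1):
    m=np.zeros((480,640),bool); m[v0:v1,u0:u1]=True; return m
def rect(m,name):
    c=max(cv2.findContours(m.astype(np.uint8),cv2.RETR_EXTERNAL,cv2.CHAIN_APPROX_NONE)[0],key=cv2.contourArea)
    b=cv2.boxPoints(cv2.minAreaRect(c)); return b
print("table z",np.median(P[box(280,200,315,280)][:,2]))
H,S,V=cv2.split(hsv)
# tray
tray=box(315,180,400,285)&(S<60)&(V>110)&(P[...,2]<.03)
b=rect(cv2.morphologyEx(tray.astype(np.uint8),cv2.MORPH_OPEN,np.ones((9,9))),"tray"); w=np.array([ray("top",u,v,.016) for u,v in b]); print("tray",w.round(4).tolist(),w.mean(0), [np.linalg.norm(w[i]-w[i-1]) for i in range(4)])
# knife by height > table in tray area; orange handle
hd=box(345,215,405,245)&(H<22)&(S>90)&(V>120); b=rect(hd,"h"); w=np.array([ray("top",u,v,.030) for u,v in b]); print("handle",hd.sum(),w.round(4).tolist(),w.mean(0)); print(np.median(P[hd],0))
bl=box(315,225,335,250)&(S<70)&(V>110); v,u=np.nonzero(bl); print("blade left",u.min(),u.max(),v.min(),v.max())
# rack
rk=box(295,115,360,178)&(H<28)&(H>10)&(S>50)&(V>110); hh=P[...,2]
for lo,hi in((.004,.02),(.03,.09)):
    m=rk&(hh>lo)&(hh<hi); print("rack z",lo,m.sum(),P[m].min(0),P[m].max(0))
# brayer
ro=box(205,195,265,240)&(hh>.03)&(hh<.06)&(V<80); b=rect(ro,"r"); w=np.array([ray("top",u,v,.038) for u,v in b]); print("roller",w.round(4).tolist(),w.mean(0),np.median(hh[ro]))
bh=box(200,235,240,295)&(H<25)&(S>90)&(V>140)&(hh>.012); b=rect(bh,"bh"); w=np.array([ray("top",u,v,.02) for u,v in b]); print("bhandle",w.round(4).tolist(),w.mean(0))
for n,bb in(("inka",box(245,155,280,185)),("inkb",box(422,210,452,240)),("cup",box(390,145,424,182))):
    m=bb&(hh>.02); print(n,np.median(P[m],0),hh[m].max())
k=cv2.resize(im[110:290,190:410],None,fx=3.6,fy=3.3,interpolation=cv2.INTER_CUBIC); cv2.imwrite("pics/crop.png",k[:600,:800,::-1])
E
python3 m.py
```

```text
table z 0.002236142521861044
tray [[0.3974, 0.0576, 0.016], [0.6405, 0.0445, 0.016], [0.6312, -0.1299, 0.016], [0.3883, -0.1152, 0.016]] [ 0.51432593 -0.03574813  0.016     ] [np.float64(0.17296634521252793), np.float64(0.24350441992653232), np.float64(0.1746326474432207), np.float64(0.24334029405770033)]
handle 705 [[0.5586, -0.0478, 0.03], [0.5579, -0.1753, 0.03], [0.4757, -0.174, 0.03], [0.4764, -0.0469, 0.03]] [ 0.51715647 -0.1109962   0.03      ]
[ 0.51576293 -0.14687239  0.00377737]
blade left 321 334 225 249
rack z 0.004 362 [ 0.6886303  -0.02824133  0.00408238] [0.83604056 0.12250911 0.01980279]
rack z 0.03 1395 [ 0.70952576 -0.01895439  0.03000289] [0.84617978 0.09573642 0.08253889]
roller [[0.5572, 0.3502, 0.038], [0.5957, 0.3395, 0.038], [0.5712, 0.2554, 0.038], [0.5328, 0.2663, 0.038]] [0.56421037 0.30286251 0.038     ] 0.041687760264952425
bhandle [[0.3644, 0.3868, 0.02], [0.4779, 0.3448, 0.02], [0.4647, 0.3101, 0.02], [0.3514, 0.3523, 0.02]] [0.41460464 0.34848828 0.02      ]
inka [0.68871411 0.22849636 0.04703948] 1.4433624787099923
inkb [ 0.53204299 -0.25881928  0.04675758] 1.4433624787099923
cup [ 0.72049773 -0.20183092  0.03931884] 1.4433624787099923
```

View pics/crop.png

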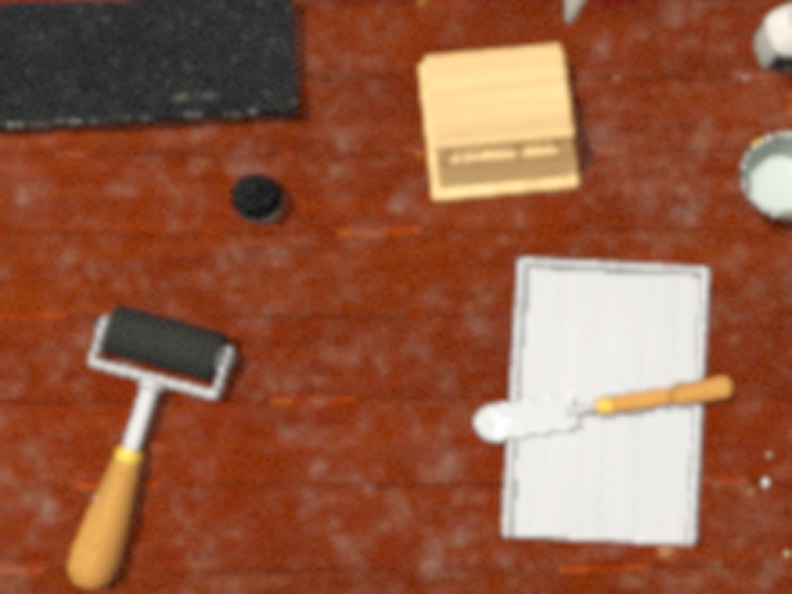

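The crop shows the tray corners at (517,258), (710,267), (695,545) and (502,537). The knife tip is at (475,421) and its butt at (733,387). The rack's near foot edge runs (432,199)–(579,186), and the brayer lies at about −16° yaw.

```bash
cat > m2.py <<'E'
from h import *
T=np.load("top0.npz"); im,d=T["im"],T["d"]; P=pts("top",d); H,S,V=cv2.split(cv2.cvtColor(im,cv2.COLOR_RGB2HSV))
def W(cx,cy,z): return ray("top",190+(cx+.5)/3.6-.5,110+(cy+.5)/3.3-.5,z)[:2]
deg=lambda v:np.degrees(np.arctan2(v[1],v[0]))
c=[W(*p,.018) for p in((517,258),(710,267))]+[W(*p,.011) for p in((695,545),(502,537))]
ctr=sum(c)/4; ax=(c[0]+c[1]-c[2]-c[3]); print("tray",ctr,deg(ax),[np.linalg.norm(c[i]-c[i-1]) for i in range(4)])
def wood(u0,v0,u1,v1,z):
    m=np.zeros_like(H); m[v0:v1,u0:u1]=((H>8)&(H<26)&(S>70)&(V>130))[v0:v1,u0:u1]
    m=max(cv2.findContours(m,cv2.RETR_EXTERNAL,cv2.CHAIN_APPROX_NONE)[0],key=cv2.contourArea)
    w=np.array([ray("top",u,v,z) for u,v in cv2.boxPoints(cv2.minAreaRect(m))])[:,:2]; return w
w=wood(345,215,405,245,.03);print("handle",w.round(4).tolist(),w.mean(0))
t=W(474,421,.02);b=W(734,387,.028);print("tip",t,"butt",b,deg(t-b),np.linalg.norm(t-b)); u=(t-b)/np.linalg.norm(t-b); print("grip from tip",t-.132*u,"from butt",b+.072*u)
w=wood(200,235,240,295,.02);print("bh",w.round(4).tolist(),w.mean(0))
# rack corners
f=[W(432,199,.01),W(579,186,.01)]; v=f[1]-f[0]; print("foot near",f,np.linalg.norm(v),deg(v)+90)
fx=np.array([-v[1],v[0]])/np.linalg.norm(v); fy=np.array([-fx[1],fx[0]])
m=(f[0]+f[1])/2; print("rack origin",m+.027*fx+.016*fy)
tp=[W(418,58,.035),W(560,43,.035)];print("block back",tp)
q=[W(437,148,.076),W(577,136,.076)];print("block front top",q,np.linalg.norm(q[0]-q[1]),deg(q[1]-q[0])+90, "->",(q[0]+q[1])/2+.016*fy-.006*fx)
print("h profile top centre",[P[110+int(y/3.3),190+int(505/3.6)].round(3).tolist() for y in(190,170,155,140,120,90,60)])
print("scene->", robot.camera_params("scene")["cx"])
S_=np.load("scene0.npz"); cv2.imwrite("pics/crop2.png",cv2.resize(S_["im"][145:290,250:440],None,fx=4.2,fy=4.1,interpolation=cv2.INTER_CUBIC)[:,:,::-1])
E
python3 m2.py
```

```text
tray [ 0.5131257  -0.04564666] -3.268265648900139 [np.float64(0.2422152476319286), np.float64(0.15385471464138487), np.float64(0.2412000508581009), np.float64(0.15310752154453972)]
handle [[0.5239, -0.0364], [0.5375, -0.1432], [0.5145, -0.1459], [0.5008, -0.0392]] [ 0.5191781  -0.09115915]
tip [0.49650858 0.05938587] butt [ 0.52431907 -0.14543598] 97.73227560063896 0.20670127197344096
grip from tip [ 0.51426844 -0.07141392] from butt [ 0.51463188 -0.07409063]
bh [[0.5047, 0.4052], [0.5041, 0.294], [0.3369, 0.2934], [0.3375, 0.4039]] [0.42081442 0.34913645]
foot near [array([0.69164376, 0.09187033]), array([ 0.70243878, -0.02625182])] 0.1186144028167533 5.221672801058503
rack origin [0.72247307 0.05120011]
block back [array([0.81033028, 0.1020465 ]), array([ 0.82279157, -0.01063521])]
block front top [array([0.72321104, 0.08689368]), array([ 0.73272149, -0.02060896])] 0.10792249490094391 5.055634715414897 -> [0.72053502 0.04852991]
h profile top centre [[0.7, 0.033, 0.01], [0.713, 0.033, 0.034], [0.723, 0.034, 0.055], [0.729, 0.034, 0.078], [0.748, 0.034, 0.069], [0.775, 0.034, 0.063], [0.803, 0.033, 0.051]]
scene-> 326.73907949691056
```

View pics/crop2.png

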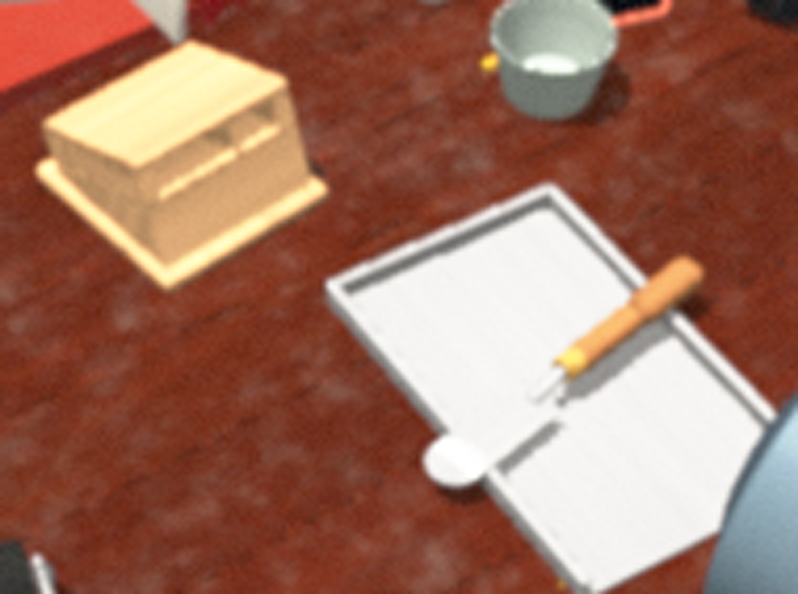

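The side crop shows the rack at upper left, its wide slot being the left one of the two near (200,180), which fits the top view. The knife crosses both rims. I'll write a planner that prints the move numbers.

```bash
cat > plan.py <<'E'
import numpy as np,sys
from bench import robot
from scipy.spatial.transform import Rotation as Ro
def now():
    s=robot.state(); q=s["orientation"]; R=Ro.from_quat([*q[1:],q[0]]).as_matrix()
    print("tcp",s["tcp_pos"].round(4),"yaw",np.degrees(np.arctan2(R[1,0],R[0,0])).round(2),"tz",R[:,2].round(3),"j",s["joint_pos"].round(2),"F",s["ft_force"].round(1),"w",round(s["width"],3),"gf",round(s["grasp_force"],1),"t",s["t"])
    return s["tcp_pos"],np.degrees(np.arctan2(R[1,0],R[0,0]))
def go(*wps):   # each (x,y,z,yaw_deg of tool x); prints calls
    p,yw=now()
    for *g,gy in wps:
        D=np.array(g)-p; dy=(gy-yw+180)%360-180
        n=1
        while True:
            q,y=p.copy(),yw; out=[]; ok=True
            for i in range(n):
                a=np.radians(y); d=D/n
                sh=[(d[0]*np.cos(a)+d[1]*np.sin(a))*10,(d[0]*np.sin(a)-d[1]*np.cos(a))*10,-d[2]*10,-dy/n/45]
                ok&=max(map(abs,sh))<=1; out.append(np.round(sh,3).tolist()); y+=dy/n
            if ok:break
            n+=1
        print(g,gy,"rows/call",int(np.ceil(max(np.linalg.norm(D)/n/.04,abs(dy)/n/7.1))),out); p=np.array(g);yw=gy
E
python3 -c "
from plan import *
go((.515,-.072,.12,97.5),(.515,-.072,.035,97.5))"
```

```text
tcp [ 0.2766 -0.5877  0.2553] yaw 25.2 tz [-0.     0.002 -1.   ] j [-1.31  0.25  1.56  0.    1.34 -0.17] F [-0.5 -0.4  0.8] w 0.997 gf 0.0 t 0.1
[0.515, -0.072, 0.12] 97.5 rows/call 3 [[0.725, -0.609, 0.225, -0.268], [0.836, -0.444, 0.225, -0.268], [0.911, -0.259, 0.225, -0.268], [0.945, -0.063, 0.225, -0.268], [0.937, 0.135, 0.225, -0.268], [0.888, 0.328, 0.225, -0.268]]
[0.515, -0.072, 0.035] 97.5 rows/call 3 [[0.0, 0.0, 0.85, -0.0]]
```

Emit:
step_arm(targets=[{"x":0.725,"y":-0.609,"z":0.225,"spin":-0.268,"gripper":1},{"x":0.725,"y":-0.609,"z":0.225,"spin":-0.268,"gripper":1},{"x":0.725,"y":-0.609,"z":0.225,"spin":-0.268,"gripper":1}])

```text
t: 0.35
tcp_pos: [0.3175, -0.4976, 0.2311]
orientation: [-0.003, 0.947, 0.322, 0.0]
ft_force: [0.3, 0.4, -0.4]
width: 0.998
grasp_force: 0.0
```

Emit:
step_arm(targets=[{"x":0.836,"y":-0.444,"z":0.225,"spin":-0.268,"gripper":1},{"x":0.836,"y":-0.444,"z":0.225,"spin":-0.268,"gripper":1},{"x":0.836,"y":-0.444,"z":0.225,"spin":-0.268,"gripper":1}])

```text
t: 0.6
tcp_pos: [0.3569, -0.4115, 0.209]
orientation: [-0.002, 0.908, 0.419, 0.0]
ft_force: [0.5, -0.3, -0.5]
width: 1.001
grasp_force: 0.0
```

Emit:
step_arm(targets=[{"x":0.911,"y":-0.259,"z":0.225,"spin":-0.268,"gripper":1},{"x":0.911,"y":-0.259,"z":0.225,"spin":-0.268,"gripper":1},{"x":0.911,"y":-0.259,"z":0.225,"spin":-0.268,"gripper":1}])

```text
t: 0.85
tcp_pos: [0.3963, -0.3261, 0.1869]
orientation: [-0.002, 0.859, 0.512, 0.0]
ft_force: [0.5, 1.2, 0.1]
width: 1.003
grasp_force: 0.0
```

Emit:
step_arm(targets=[{"x":0.945,"y":-0.063,"z":0.225,"spin":-0.268,"gripper":1},{"x":0.945,"y":-0.063,"z":0.225,"spin":-0.268,"gripper":1},{"x":0.945,"y":-0.063,"z":0.225,"spin":-0.268,"gripper":1}])

```text
t: 1.1
tcp_pos: [0.4359, -0.2407, 0.1648]
orientation: [-0.002, 0.801, 0.599, 0.0]
ft_force: [0.3, -0.1, -0.1]
width: 0.999
grasp_force: 0.0
```

Emit:
step_arm(targets=[{"x":0.937,"y":0.135,"z":0.225,"spin":-0.268,"gripper":1},{"x":0.937,"y":0.135,"z":0.225,"spin":-0.268,"gripper":1},{"x":0.937,"y":0.135,"z":0.225,"spin":-0.268,"gripper":1}])

```text
t: 1.35
tcp_pos: [0.4757, -0.155, 0.1425]
orientation: [-0.001, 0.733, 0.68, 0.0]
ft_force: [-0.4, -0.8, -2.2]
width: 1.005
grasp_force: 0.0
```

Emit:
step_arm(targets=[{"x":0.888,"y":0.328,"z":0.225,"spin":-0.268,"gripper":0.5},{"x":0.888,"y":0.328,"z":0.225,"spin":-0.268,"gripper":0.5},{"x":0.888,"y":0.328,"z":0.225,"spin":-0.268,"gripper":0.5},{"x":0.888,"y":0.328,"z":0.225,"spin":-0.268,"gripper":0.5}])

```text
t: 1.68
tcp_pos: [0.5153, -0.0701, 0.1203]
orientation: [-0.001, 0.658, 0.753, -0.0]
ft_force: [-0.1, 0.3, -1.2]
width: 0.501
grasp_force: 0.0
```

```bash
python3 -c "
from plan import *
go((.515,-.072,.035,97.5))"
```

```text
tcp [ 0.5153 -0.0701  0.1203] yaw 97.68 tz [-0.002  0.001 -1.   ] j [-0.35  0.11  1.98  0.    1.05 -0.49] F [-0.1  0.3 -1.2] w 0.501 gf 0.0 t 1.6833
[0.515, -0.072, 0.035] 97.5 rows/call 3 [[-0.018, -0.005, 0.853, 0.004]]
```

Emit:
step_arm(targets=[{"x":0,"y":0,"z":0.4,"gripper":0.5},{"x":0,"y":0,"z":0.7,"gripper":0.5},{"x":0,"y":0,"z":0.85,"gripper":0.5},{"x":0,"y":0,"z":0.85,"gripper":0.5},{"x":0,"y":0,"z":0.85,"gripper":0},{"x":0,"y":0,"z":0.85,"gripper":0},{"x":0,"y":0,"z":0.85,"gripper":0},{"x":0,"y":0,"z":0.85,"gripper":0},{"x":0,"y":0,"z":0.85,"gripper":0},{"x":0,"y":0,"z":0.85,"gripper":0},{"x":0,"y":0,"z":0.85,"gripper":0},{"x":0,"y":0,"z":0.85,"gripper":0}])

```text
$.targets[0]: bad value
```

Emit:
step_arm(targets=[{"x":0,"y":0,"z":-0.4,"gripper":0},{"x":0,"y":0,"z":-0.8,"gripper":0},{"x":0,"y":0,"z":-0.8,"gripper":0}])

```text
$.targets[0]: bad value
```

Run:
```python
from h import *
from plan import now
now()
im,d=robot.snapshot("scene"); cv2.imwrite("pics/s1.png",im[100:340,230:550,::-1]); np.savez("scene1.npz",im=im,d=d)
im,d=robot.snapshot("top"); np.savez("top1.npz",im=im,d=d)
```

```text
tcp [ 0.5153 -0.0701  0.1203] yaw 97.68 tz [-0.002  0.001 -1.   ] j [-0.35  0.11  1.98  0.    1.05 -0.49] F [-0.1  0.3 -1.2] w 0.501 gf 0.0 t 1.6833
```

View pics/s1.png

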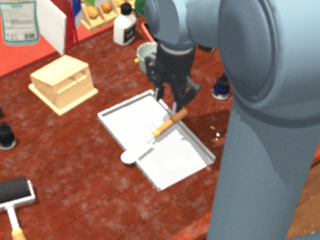

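Every row needs `spin`, so both moves were refused and the arm hasn't moved. The picture shows the gripper above the knife handle near (175,110). I'll resend the moves.

Emit:
step_arm(targets=[{"x":0,"y":0,"z":0.4,"spin":0,"gripper":0.5},{"x":0,"y":0,"z":0.7,"spin":0,"gripper":0.5},{"x":0,"y":0,"z":0.85,"spin":0,"gripper":0.5},{"x":0,"y":0,"z":0.85,"spin":0,"gripper":0.5},{"x":0,"y":0,"z":0.85,"spin":0,"gripper":0},{"x":0,"y":0,"z":0.85,"spin":0,"gripper":0},{"x":0,"y":0,"z":0.85,"spin":0,"gripper":0},{"x":0,"y":0,"z":0.85,"spin":0,"gripper":0},{"x":0,"y":0,"z":0.85,"spin":0,"gripper":0},{"x":0,"y":0,"z":0.85,"spin":0,"gripper":0}])

```text
t: 2.62
tcp_pos: [0.5164, -0.0734, 0.0383]
orientation: [0.002, 0.659, 0.752, 0.0]
ft_force: [-1.7, -3.3, 7.2]
width: 0.173
grasp_force: 59.9
```

Emit:
step_arm(targets=[{"x":0,"y":0,"z":-0.4,"spin":0,"gripper":0},{"x":0,"y":0,"z":-0.8,"spin":0,"gripper":0},{"x":0,"y":0,"z":-0.8,"spin":0,"gripper":0}])

```text
t: 2.87
tcp_pos: [0.5197, -0.0739, 0.1242]
orientation: [0.007, 0.659, 0.752, 0.003]
ft_force: [2.1, -0.7, 0.8]
width: 0.173
grasp_force: 59.0
```

Run:
```python
from h import *
from plan import now
now()
im,d=robot.snapshot("scene"); cv2.imwrite("pics/s2.png",cv2.resize(im[130:300,300:500,::-1],None,fx=3.5,fy=3.5)); np.savez("scene1.npz",im=im,d=d)
im,d=robot.snapshot("top"); np.savez("top1.npz",im=im,d=d)
```

```text
tcp [ 0.5197 -0.0739  0.1242] yaw 97.57 tz [ 0.014 -0.005 -1.   ] j [-0.36  0.11  1.97  0.    1.04 -0.49] F [ 2.1 -0.7  0.8] w 0.173 gf 59.0 t 2.8667
```

View pics/s2.png

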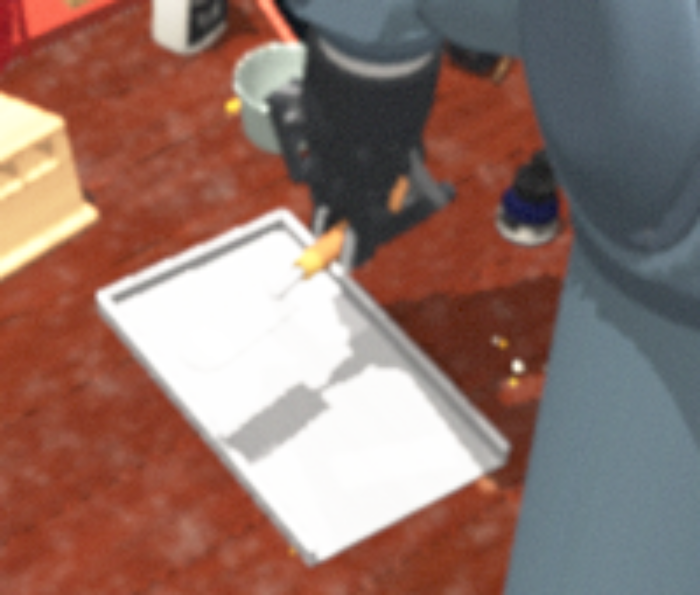

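The knife is held: the ferrule shows at (320,250) and the blade tip near (190,345) in the crop. Next I'll measure its tilt in the grip.

Run:
```python
from h import *
T=np.load("top1.npz");P=pts("top",T["d"]); S=np.load("scene1.npz");Q=pts("scene",S["d"])
g=np.array([.5197,-.0739]);u=np.array([np.cos(np.radians(97.5)),np.sin(np.radians(97.5))]);n=np.array([-u[1],u[0]])
for nm,A in(("top",P),("scene",Q)):
    r=A[...,:2]-g; a=r@u;b=r@n
    for lo in range(-80,145,15):
        m=(a*1e3>lo)&(a*1e3<lo+15)&(abs(b)<.03)&(A[...,2]>.03)&(A[...,2]<(.3 if lo>20 else .125))
        if m.sum()>2: print(nm,lo+7,m.sum(),"z med",np.median(A[m][:,2]).round(4),"b",np.percentile(b[m],[5,50,95]).round(4))
```

```text
top 32 7 z med 0.2592 b [0.0234 0.0267 0.0291]
top 62 57 z med 0.1036 b [-0.0116  0.0011  0.0136]
top 77 63 z med 0.1036 b [-0.0105  0.0021  0.0159]
top 92 64 z med 0.1036 b [-0.0104  0.0032  0.0163]
top 107 61 z med 0.1039 b [-0.0103  0.003   0.0166]
top 122 60 z med 0.1034 b [-0.0096  0.0032  0.015 ]
top 137 10 z med 0.1027 b [-0.0022  0.0032  0.01  ]
scene -58 9 z med 0.1209 b [-0.0056 -0.0021  0.0019]
scene -43 16 z med 0.121 b [-0.0008  0.0041  0.0077]
scene -13 8 z med 0.119 b [-0.0091 -0.0072  0.0198]
scene 2 84 z med 0.1175 b [-0.0182  0.0114  0.0207]
scene 17 73 z med 0.1191 b [-0.0099  0.0055  0.0129]
scene 32 659 z med 0.2608 b [-0.0167  0.0089  0.0271]
scene 47 29 z med 0.1138 b [-0.0036  0.0016  0.009 ]
scene 62 84 z med 0.1065 b [-0.0118  0.003   0.0141]
scene 77 83 z med 0.1064 b [-0.0118  0.002   0.015 ]
scene 92 81 z med 0.1057 b [-0.0121  0.0015  0.0147]
scene 107 86 z med 0.1061 b [-0.0113  0.0033  0.0157]
scene 122 73 z med 0.1057 b [-0.0103  0.0014  0.0151]
scene 137 18 z med 0.1067 b [-0.0055  0.001   0.0092]
```

```bash
python3 -c "
from plan import *
go((.53,.03,.15,5.1),(.560,.033,.0785,5.1))"
```

```text
tcp [ 0.5163 -0.0727  0.1186] yaw 97.57 tz [ 0.005 -0.002 -1.   ] j [-0.36  0.12  1.98  0.    1.04 -0.49] F [-0.8  0.1 -2.3] w 0.171 gf 59.0 t 2.9667
[0.53, 0.03, 0.15] 5.1 rows/call 5 [[0.333, 0.09, -0.105, 0.685], [0.333, -0.093, -0.105, 0.685], [0.238, -0.25, -0.105, 0.685]]
[0.56, 0.033, 0.0785] 5.1 rows/call 2 [[0.301, -0.003, 0.715, -0.0]]
```

Emit:
step_arm(targets=[{"x":0.333,"y":0.09,"z":-0.2,"spin":0.685,"gripper":0},{"x":0.333,"y":0.09,"z":-0.2,"spin":0.685,"gripper":0},{"x":0.333,"y":0.09,"z":-0.2,"spin":0.685,"gripper":0},{"x":0.333,"y":0.09,"z":-0.2,"spin":0.685,"gripper":0},{"x":0.333,"y":0.09,"z":-0.2,"spin":0.685,"gripper":0}])

```text
t: 3.38
tcp_pos: [0.5181, -0.0375, 0.1344]
orientation: [-0.001, 0.836, 0.548, -0.001]
ft_force: [0.6, 0.2, -0.3]
width: 0.174
grasp_force: 59.0
```

Emit:
step_arm(targets=[{"x":0.333,"y":-0.093,"z":-0.1,"spin":0.685,"gripper":0},{"x":0.333,"y":-0.093,"z":-0.1,"spin":0.685,"gripper":0},{"x":0.333,"y":-0.093,"z":-0.1,"spin":0.685,"gripper":0},{"x":0.333,"y":-0.093,"z":-0.1,"spin":0.685,"gripper":0},{"x":0.333,"y":-0.093,"z":-0.1,"spin":0.685,"gripper":0}])

```text
t: 3.8
tcp_pos: [0.5227, -0.0033, 0.1443]
orientation: [-0.001, 0.952, 0.306, -0.002]
ft_force: [-0.5, -0.5, -1.5]
width: 0.174
grasp_force: 59.0
```

Emit:
step_arm(targets=[{"x":0.238,"y":-0.25,"z":0,"spin":0.685,"gripper":0},{"x":0.238,"y":-0.25,"z":0,"spin":0.685,"gripper":0},{"x":0.238,"y":-0.25,"z":0,"spin":0.685,"gripper":0},{"x":0.238,"y":-0.25,"z":0,"spin":0.685,"gripper":0},{"x":0.238,"y":-0.25,"z":0,"spin":0.685,"gripper":0},{"x":0.238,"y":-0.25,"z":0,"spin":0.685,"gripper":0}])

```text
t: 4.3
tcp_pos: [0.5273, 0.0307, 0.1443]
orientation: [-0.0, 0.999, 0.044, -0.002]
ft_force: [1.0, -0.2, -0.9]
width: 0.175
grasp_force: 59.0
```

```bash
python3 -c "
from plan import *
go((.561,.036,.073,5.1))"
```

```text
tcp [0.5273 0.0307 0.1443] yaw 5.06 tz [-0.004  0.001 -1.   ] j [-0.16  0.1   1.95  0.    1.1   1.33] F [ 1.  -0.2 -0.9] w 0.175 gf 59.0 t 4.3
[0.561, 0.036, 0.073] 5.1 rows/call 2 [[0.341, -0.023, 0.713, -0.001]]
```

Emit:
step_arm(targets=[{"x":0.3,"y":-0.023,"z":0.4,"spin":0,"gripper":0},{"x":0.341,"y":-0.023,"z":0.713,"spin":0,"gripper":0},{"x":0.341,"y":-0.023,"z":0.713,"spin":0,"gripper":0},{"x":0.341,"y":-0.023,"z":0.713,"spin":0,"gripper":0}])

```text
t: 4.63
tcp_pos: [0.5595, 0.0361, 0.0712]
orientation: [-0.001, 0.999, 0.045, -0.004]
ft_force: [0.4, 0.2, -1.5]
width: 0.173
grasp_force: 58.9
```

```bash
cat > kn.py <<'E'
from h import *
from plan import now
import sys
def look(tag):
    g,_=now(); A={}
    for n in("top","scene"):
        im,d=robot.snapshot(n); A[n]=pts(n,d); np.savez(f"{n}_{tag}.npz",im=im,d=d)
    M=np.array([.7215,.050]);a=np.radians(5.1);h=np.array([np.cos(a),np.sin(a)]);n=np.array([-h[1],h[0]])
    print("tcp s,b",(g[:2]-M)@h,(g[:2]-M)@n)
    for nm,P in A.items():
        r=P[...,:2]-M;s=r@h;b=r@n
        for lo in range(-160,0,10):
            m=(s*1e3>lo)&(s*1e3<lo+10)&(abs(b)<.025)&(P[...,2]>.03)&(P[...,2]<.16)
            if m.sum()>4: print(nm,lo+5,m.sum(),"z",np.median(P[m][:,2]).round(4),"b",np.percentile(b[m],[5,50,95]).round(4),"smax",s[m].max().round(4))
look(sys.argv[1])
E
python3 kn.py 2
python3 - <<'E'
import numpy as np,cv2
im=np.load("scene_2.npz")["im"];cv2.imwrite("pics/s3.png",cv2.resize(im[140:280,230:420,::-1],None,fx=4,fy=4))
E
```

```text
tcp [0.5595 0.0361 0.0712] yaw 5.15 tz [-0.009  0.001 -1.   ] j [-0.14  0.29  1.88  0.    0.98  1.34] F [ 0.4  0.2 -1.5] w 0.173 gf 58.9 t 4.6333
tcp s,b -0.16263682699913098 0.0005261778844851128
top -85 14 z 0.0555 b [-0.0109 -0.0025  0.0067] smax -0.0802
top -75 39 z 0.0533 b [-0.0116  0.0027  0.0162] smax -0.07
top -65 34 z 0.0534 b [-0.0098  0.0012  0.0152] smax -0.0609
top -55 40 z 0.053 b [-0.0108  0.0036  0.0171] smax -0.05
top -45 38 z 0.0542 b [-0.0098  0.0023  0.0161] smax -0.0401
top -35 27 z 0.0529 b [-0.0071  0.004   0.0147] smax -0.0312
top -15 8 z 0.0312 b [-0.0203  0.0057  0.0197] smax -0.0103
top -5 83 z 0.0418 b [-0.0241  0.0009  0.0232] smax -0.0
scene -155 52 z 0.1001 b [-0.0107  0.0194  0.0225] smax -0.15
scene -145 6 z 0.115 b [0.0195 0.0204 0.0208] smax -0.1459
scene -95 6 z 0.057 b [-0.0068  0.0148  0.016 ] smax -0.0901
scene -85 32 z 0.0572 b [-0.0114 -0.0001  0.0158] smax -0.0801
scene -75 44 z 0.0561 b [-0.0118  0.003   0.0151] smax -0.07
scene -65 48 z 0.0564 b [-0.0101  0.0026  0.0161] smax -0.0605
scene -55 37 z 0.0563 b [-0.0122  0.0037  0.0166] smax -0.0501
scene -45 49 z 0.0558 b [-0.0106  0.0003  0.0158] smax -0.04
scene -35 35 z 0.0554 b [-0.0095  0.0015  0.014 ] smax -0.0303
scene -15 7 z 0.0313 b [-0.0062  0.0056  0.0139] smax -0.0105
scene -5 166 z 0.0423 b [-0.023  -0.0004  0.0228] smax -0.0001
```

View pics/s3.png

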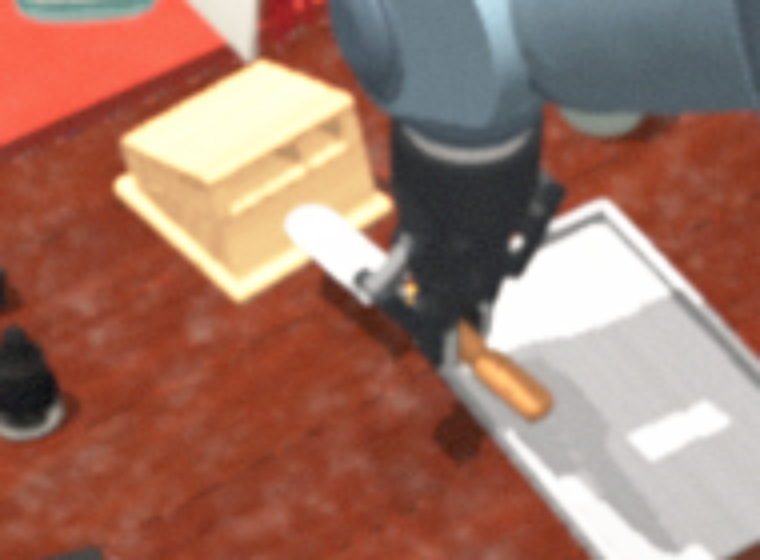

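The blade tip is at (300,220) in the crop, in front of the wide slot's mouth. The slot's lower lip is the bright line (232,212)–(300,172). I'll check that lip against the expected mouth.

```bash
python3 - <<'E'
from h import *
M=np.array([.7215,.050]);a=np.radians(5.1);h=np.array([np.cos(a),np.sin(a)]);n=np.array([-h[1],h[0]])
for c in((232,212),(300,172),(308,166),(340,147)):
    w=ray("scene",230+(c[0]+.5)/4-.5,140+(c[1]+.5)/4-.5,.0505)[:2]-M; print(c,"s",(w@h).round(4),"b",(w@n).round(4))
E
python3 -c "
from plan import *
import numpy as np
M=np.array([.7215,.050]);a=np.radians(5.1);h=np.array([np.cos(a),np.sin(a)]);n=np.array([-h[1],h[0]])
def W(s,z): p=M+h*s-n*.0025; return (p[0],p[1],z,5.1)
w=[]
L,H=133,12
def T(st,zt,th,dx=0):
    t=np.radians(th); G=np.array([st-L*np.cos(t)+H*np.sin(t), zt+L*np.sin(t)+H*np.cos(t)]); return W(G[0]/1e3,(G[1]+6)/1e3)
x=lambda d:(d*np.cos(np.radians(20)),60-d*np.sin(np.radians(20)))
go(T(0,56,0),T(17,56,0),T(20,55,7),T(22,54,14),T(*x(25),20),T(*x(45),20),T(*x(65),20),T(*x(83),20))
"
```

```text
(232, 212) s -0.0006 b 0.0268
(300, 172) s -0.0002 b -0.0235
(308, 166) s 0.0006 b -0.0302
(340, 147) s 0.0009 b -0.0546
tcp [0.5626 0.0356 0.0759] yaw 5.12 tz [ 0.001 -0.    -1.   ] j [-0.14  0.28  1.88  0.    0.98  1.34] F [-0.2 -0.2 -1.2] w 0.173 gf 58.9 t 4.7333
[np.float64(0.5892487740425337), np.float64(0.03568695585323636), np.float64(0.074)] 5.1 rows/call 1 [[0.266, 0.023, 0.019, 0.0]]
[np.float64(0.6061814721545168), np.float64(0.03719815889996586), np.float64(0.074)] 5.1 rows/call 1 [[0.17, 0.0, -0.0, -0.0]]
[np.float64(0.6116136748935614), np.float64(0.037682970078633665), np.float64(0.08911917649258048)] 5.1 rows/call 1 [[0.055, 0.0, -0.151, -0.0]]
[np.float64(0.6179882751607343), np.float64(0.03825188799601016), np.float64(0.10381916083006777)] 5.1 rows/call 1 [[0.064, -0.0, -0.147, -0.0]]
[np.float64(0.6247252056076132), np.float64(0.03885314302043674), np.float64(0.11421448692860314)] 5.1 rows/call 1 [[0.068, -0.0, -0.104, -0.0]]
[np.float64(0.643444654390938), np.float64(0.04052380931634368), np.float64(0.10737408406208974)] 5.1 rows/call 1 [[0.188, 0.0, 0.068, -0.0]]
[np.float64(0.6621641031742627), np.float64(0.04219447561225062), np.float64(0.10053368119557639)] 5.1 rows/call 1 [[0.188, -0.0, 0.068, -0.0]]
[np.float64(0.6790116070792549), np.float64(0.04369807527856687), np.float64(0.09437731861571434)] 5.1 rows/call 1 [[0.169, 0.0, 0.062, -0.0]]
```

Emit:
step_arm(targets=[{"x":0.15,"y":0.02,"z":0.01,"spin":0,"gripper":0},{"x":0.28,"y":0.02,"z":0.01,"spin":0,"gripper":0},{"x":0.38,"y":0.02,"z":0.01,"spin":0,"gripper":0},{"x":0.46,"y":0.02,"z":0.01,"spin":0,"gripper":0},{"x":0.46,"y":0.02,"z":0.01,"spin":0,"gripper":0},{"x":0.46,"y":0.02,"z":0.01,"spin":0,"gripper":0}])

```text
t: 5.23
tcp_pos: [0.6088, 0.0376, 0.0752]
orientation: [0.0, 0.999, 0.044, 0.001]
ft_force: [0.6, -0.4, -1.0]
width: 0.173
grasp_force: 58.8
```

Emit:
step_arm(targets=[{"x":0.025,"y":0,"z":-0.07,"spin":0,"gripper":0},{"x":0.05,"y":0,"z":-0.15,"spin":0,"gripper":0},{"x":0.085,"y":0,"z":-0.23,"spin":0,"gripper":0},{"x":0.12,"y":0,"z":-0.3,"spin":0,"gripper":0},{"x":0.12,"y":0,"z":-0.3,"spin":0,"gripper":0},{"x":0.12,"y":0,"z":-0.3,"spin":0,"gripper":0}])

```text
t: 5.73
tcp_pos: [0.6215, 0.0387, 0.1053]
orientation: [0.0, 0.999, 0.044, 0.002]
ft_force: [-0.6, 0.2, -2.5]
width: 0.173
grasp_force: 58.6
```

```bash
python3 kn.py 3 | grep -v "top -[15]5 "
python3 - <<'E'
import numpy as np,cv2
im=np.load("scene_3.npz")["im"];cv2.imwrite("pics/s4.png",cv2.resize(im[140:280,230:420,::-1],None,fx=4,fy=4))
E
```

```text
tcp [0.6215 0.0387 0.1053] yaw 5.08 tz [ 0.003 -0.    -1.   ] j [-0.12  0.35  1.72  0.    1.06  1.36] F [-0.6  0.2 -2.5] w 0.173 gf 58.6 t 5.7333
tcp s,b -0.10056125364502451 -0.002361181552445144
top -5 27 z 0.062 b [-0.0244 -0.0104  0.0114] smax -0.0001
scene -155 39 z 0.1121 b [-0.0071  0.0029  0.0082] smax -0.1502
scene -145 34 z 0.1104 b [-0.0058  0.0033  0.0078] smax -0.1401
scene -135 35 z 0.1088 b [-0.0091  0.0025  0.0078] smax -0.1301
scene -125 23 z 0.1059 b [-0.0111  0.0018  0.0063] smax -0.1201
scene -115 208 z 0.1292 b [-0.0196  0.0021  0.0184] smax -0.11
scene -105 167 z 0.1134 b [-0.0174  0.0111  0.0209] smax -0.1001
scene -95 66 z 0.1309 b [-0.0138  0.0161  0.0209] smax -0.0901
scene -85 5 z 0.1453 b [0.0176 0.0177 0.0189] smax -0.0838
scene -45 18 z 0.0727 b [-0.0157  0.0084  0.0126] smax -0.0401
scene -35 16 z 0.0713 b [0.0023 0.0083 0.0127] smax -0.0312
scene -25 17 z 0.0687 b [0.0003 0.007  0.0125] smax -0.0208
scene -15 27 z 0.0649 b [-0.0032  0.0046  0.0211] smax -0.01
scene -5 108 z 0.0447 b [-0.0011  0.0102  0.023 ] smax -0.0001
```

View pics/s4.png

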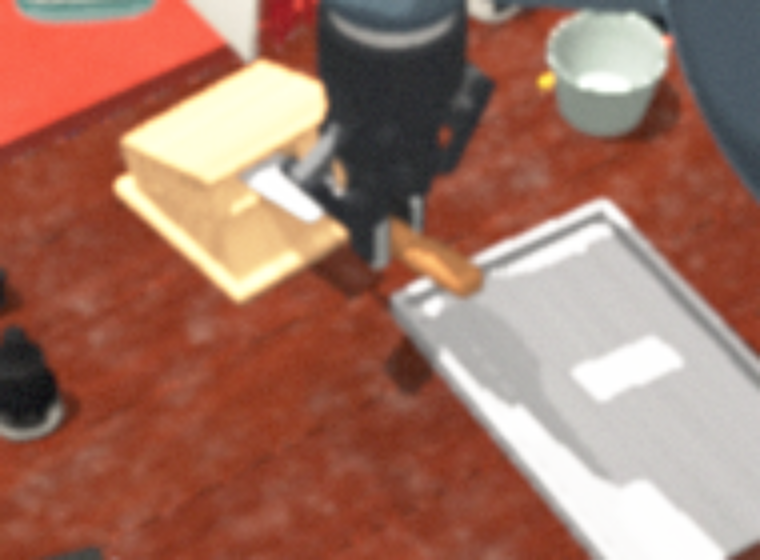

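The blade is in the wide slot (260,180 in the crop) and has pivoted about 13° tip-down in the pads, as intended. I'll finish the tilt, then slide in along the slope.

Emit:
step_arm(targets=[{"x":0.035,"y":0,"z":-0.07,"spin":0,"gripper":0},{"x":0.07,"y":0,"z":-0.12,"spin":0,"gripper":0},{"x":0.07,"y":0,"z":-0.12,"spin":0,"gripper":0},{"x":0.07,"y":0,"z":-0.12,"spin":0,"gripper":0}])

```text
t: 6.17
tcp_pos: [0.6278, 0.0394, 0.1164]
orientation: [0.0, 0.999, 0.044, 0.001]
ft_force: [-1.3, 0.2, -2.3]
width: 0.17
grasp_force: 58.6
```

Emit:
step_arm(targets=[{"x":0.06,"y":0,"z":0.022,"spin":0,"gripper":0},{"x":0.12,"y":0,"z":0.044,"spin":0,"gripper":0},{"x":0.19,"y":0,"z":0.068,"spin":0,"gripper":0},{"x":0.19,"y":0,"z":0.068,"spin":0,"gripper":0}])

```text
t: 6.5
tcp_pos: [0.6477, 0.0411, 0.1088]
orientation: [0.0, 0.999, 0.044, 0.001]
ft_force: [0.8, 0.1, -1.9]
width: 0.171
grasp_force: 58.6
```

Emit:
step_arm(targets=[{"x":0.06,"y":0,"z":0.022,"spin":0,"gripper":0},{"x":0.12,"y":0,"z":0.044,"spin":0,"gripper":0},{"x":0.19,"y":0,"z":0.068,"spin":0,"gripper":0},{"x":0.19,"y":0,"z":0.068,"spin":0,"gripper":0}])

```text
t: 6.83
tcp_pos: [0.6663, 0.0428, 0.1019]
orientation: [-0.0, 0.999, 0.044, 0.0]
ft_force: [0.1, 0.7, -1.6]
width: 0.17
grasp_force: 58.7
```

```bash
python3 kn.py 4 | grep -v "top"
```

```text
tcp [0.6663 0.0428 0.1019] yaw 5.08 tz [ 0.001  0.    -1.   ] j [-0.11  0.45  1.6   0.    1.09  1.38] F [ 0.1  0.7 -1.6] w 0.17 gf 58.7 t 6.8333
tcp s,b -0.05563066897958556 -0.0023094114419243642
scene -125 41 z 0.1139 b [-0.008   0.0008  0.0079] smax -0.1212
scene -115 39 z 0.1166 b [-0.0089  0.003   0.0081] smax -0.1103
scene -105 30 z 0.1128 b [-0.0055  0.0048  0.0085] smax -0.1002
scene -95 37 z 0.1099 b [-0.0057  0.0042  0.0089] smax -0.09
scene -85 22 z 0.1068 b [-0.0103  0.0023  0.0075] smax -0.0803
scene -75 104 z 0.1452 b [-0.0214  0.001   0.0173] smax -0.07
scene -65 247 z 0.1148 b [-0.0205  0.0086  0.0199] smax -0.0601
scene -55 89 z 0.1161 b [-0.0153 -0.0079  0.0206] smax -0.0504
scene -45 32 z 0.1307 b [-0.0168  0.0174  0.0211] smax -0.0402
scene -15 19 z 0.0334 b [-0.0105  0.0046  0.0174] smax -0.01
scene -5 138 z 0.0434 b [-0.0102  0.0074  0.0233] smax -0.0002
```

Emit:
step_arm(targets=[{"x":0.05,"y":0,"z":0.018,"spin":0,"gripper":0},{"x":0.1,"y":0,"z":0.036,"spin":0,"gripper":0},{"x":0.1,"y":0,"z":0.036,"spin":0,"gripper":0}])

```text
t: 7.18
tcp_pos: [0.6758, 0.0436, 0.0986]
orientation: [0.0, 0.999, 0.044, 0.0]
ft_force: [0.6, -0.6, -1.4]
width: 0.175
grasp_force: 58.7
```

Emit:
step_arm(targets=[{"x":0.04,"y":0,"z":0.014,"spin":0,"gripper":0},{"x":0.04,"y":0,"z":0.014,"spin":0,"gripper":0}])

```text
t: 7.35
tcp_pos: [0.679, 0.044, 0.0972]
orientation: [-0.0, 0.999, 0.044, -0.001]
ft_force: [-2.3, -0.4, -0.8]
width: 0.175
grasp_force: 59.0
```

Emit:
step_arm(targets=[{"x":0.04,"y":0,"z":0.014,"spin":0,"gripper":0},{"x":0.04,"y":0,"z":0.014,"spin":0,"gripper":0}])

```text
t: 7.52
tcp_pos: [0.6795, 0.0442, 0.0955]
orientation: [0.0, 0.999, 0.045, -0.006]
ft_force: [-18.3, -1.5, 10.8]
width: 0.171
grasp_force: 60.1
```

Force rose to 18 N where the end wall was expected, so the blade is home. Next: release and lift.

Emit:
step_arm(targets=[{"x":-0.01,"y":0,"z":-0.01,"spin":0,"gripper":0.45},{"x":-0.01,"y":0,"z":-0.01,"spin":0,"gripper":0.45},{"x":-0.01,"y":0,"z":-0.01,"spin":0,"gripper":0.45},{"x":-0.01,"y":0,"z":-0.01,"spin":0,"gripper":0.45},{"x":-0.01,"y":0,"z":-0.01,"spin":0,"gripper":0.45},{"x":-0.01,"y":0,"z":-0.4,"spin":0,"gripper":0.45},{"x":-0.01,"y":0,"z":-0.8,"spin":0,"gripper":0.45},{"x":-0.01,"y":0,"z":-1,"spin":0,"gripper":0.45},{"x":-0.01,"y":0,"z":-1,"spin":0,"gripper":0.45}])

```text
t: 8.27
tcp_pos: [0.6858, 0.044, 0.2037]
orientation: [0.001, 0.999, 0.044, 0.006]
ft_force: [0.1, -0.3, 1.4]
width: 0.448
grasp_force: 0.0
```

```bash
python3 kn.py 5
python3 - <<'E'
import numpy as np,cv2
im=np.load("scene_5.npz")["im"];cv2.imwrite("pics/s5.png",cv2.resize(im[140:280,230:420,::-1],None,fx=4,fy=4))
E
python3 -c "
from plan import *
go((.60,.10,.22,-16.6),(.509,.318,.12,-16.6))"
```

```text
tcp [0.6858 0.044  0.2037] yaw 5.09 tz [ 0.013 -0.001 -1.   ] j [-0.1   0.37  1.5   0.    1.26  1.38] F [ 0.1 -0.3  1.4] w 0.448 gf 0.0 t 8.2667
tcp s,b -0.03610928066260704 -0.002793596229762469
top -35 7 z 0.0799 b [-0.0085 -0.0009  0.0042] smax -0.031
scene -115 44 z 0.0983 b [-0.0075  0.0011  0.0072] smax -0.1105
scene -105 34 z 0.0997 b [-0.0071  0.0049  0.0083] smax -0.1005
scene -95 34 z 0.0963 b [-0.0065  0.0032  0.0085] smax -0.0904
scene -85 32 z 0.0946 b [-0.0077  0.0039  0.0084] smax -0.08
scene -75 22 z 0.0917 b [-0.0052  0.0034  0.0077] smax -0.07
scene -65 28 z 0.0869 b [-0.0069  0.0036  0.0073] smax -0.06
scene -55 26 z 0.0862 b [-0.0059  0.0023  0.0068] smax -0.0501
scene -45 26 z 0.0821 b [-0.0072  0.003   0.0065] smax -0.0405
scene -35 23 z 0.0808 b [-0.0037  0.0037  0.0062] smax -0.0305
scene -25 21 z 0.0777 b [-0.0052  0.0036  0.006 ] smax -0.0205
scene -15 29 z 0.0712 b [-0.0094  0.002   0.0202] smax -0.01
scene -5 122 z 0.0419 b [-0.0117  0.0065  0.0233] smax -0.0002
tcp [0.6828 0.0442 0.1974] yaw 5.08 tz [ 0.003 -0.    -1.   ] j [-0.1   0.37  1.51  0.    1.26  1.38] F [-0.1 -0.6 -0.2] w 0.452 gf 0.0 t 8.3667
[0.6, 0.1, 0.22] -16.6 rows/call 4 [[-0.776, -0.629, -0.226, 0.482]]
[0.509, 0.318, 0.12] -16.6 rows/call 4 [[-0.747, -0.915, 0.5, -0.0], [-0.747, -0.915, 0.5, -0.0]]
```

View pics/s5.png

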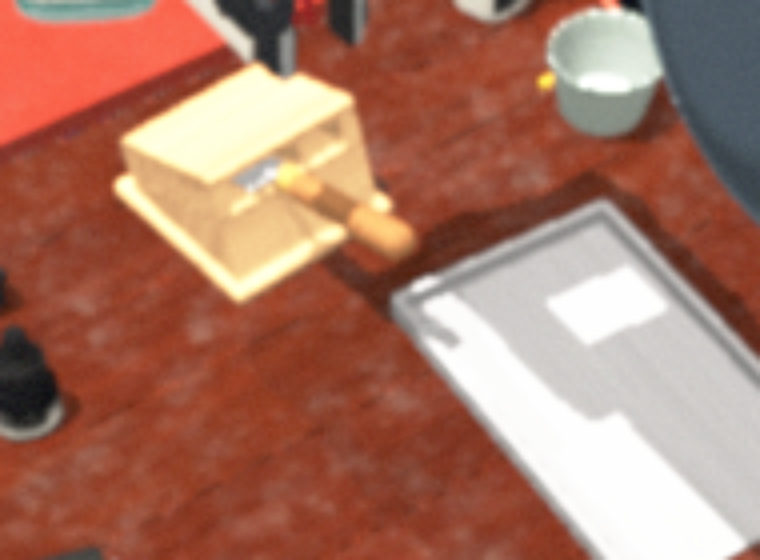

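The picture shows the knife seated in the wide slot, its ferrule at (285,178) just outside the mouth and its handle sagging slightly. Now for the brayer.

Emit:
step_arm(targets=[{"x":-0.776,"y":-0.629,"z":-0.226,"spin":0.48,"gripper":0.5},{"x":-0.776,"y":-0.629,"z":-0.226,"spin":0.48,"gripper":0.5},{"x":-0.776,"y":-0.629,"z":-0.226,"spin":0.48,"gripper":0.5},{"x":-0.776,"y":-0.629,"z":-0.226,"spin":0.48,"gripper":0.5}])

```text
t: 8.7
tcp_pos: [0.5959, 0.1023, 0.2171]
orientation: [-0.0, 0.99, -0.144, -0.002]
ft_force: [-0.7, -0.2, -0.4]
width: 0.498
grasp_force: 0.0
```

Emit:
step_arm(targets=[{"x":-0.76,"y":-0.92,"z":0.4,"spin":0,"gripper":0.5},{"x":-0.76,"y":-0.92,"z":0.4,"spin":0,"gripper":0.5},{"x":-0.76,"y":-0.92,"z":0.4,"spin":0,"gripper":0.5},{"x":-0.76,"y":-0.92,"z":0.4,"spin":0,"gripper":0.5}])

```text
t: 9.03
tcp_pos: [0.5475, 0.2138, 0.1732]
orientation: [0.001, 0.99, -0.141, -0.005]
ft_force: [0.4, -0.2, -0.5]
width: 0.499
grasp_force: 0.0
```

Emit:
step_arm(targets=[{"x":-0.76,"y":-0.92,"z":0.5,"spin":0,"gripper":0.5},{"x":-0.76,"y":-0.92,"z":0.5,"spin":0,"gripper":0.5},{"x":-0.76,"y":-0.92,"z":0.5,"spin":0,"gripper":0.5},{"x":-0.76,"y":-0.92,"z":0.5,"spin":0,"gripper":0.5},{"x":-0.76,"y":-0.92,"z":0.5,"spin":0,"gripper":0.5}])

```text
t: 9.45
tcp_pos: [0.5036, 0.3204, 0.1254]
orientation: [0.001, 0.99, -0.142, -0.002]
ft_force: [-0.0, -1.5, -0.4]
width: 0.498
grasp_force: 0.0
```

Run:
```python
from h import *
from plan import go
im,d=robot.snapshot("scene"); cv2.imwrite("pics/s6.png",cv2.resize(im[240:400,170:330,::-1],None,fx=3.5,fy=3.5))
B=np.array([.5642,.3029]);a=np.radians(-16.5);h=np.array([np.cos(a),np.sin(a)])
P=pts("scene",d);r=P[...,:2]-B;s=r@h;b=r@np.array([-h[1],h[0]])
for lo in range(-230,30,20):
    m=(s*1e3>lo)&(s*1e3<lo+20)&(abs(b)<.025)&(P[...,2]>.012)&(P[...,2]<.05)
    if m.sum()>4: print(lo+10,m.sum(),np.median(P[m][:,2]).round(3),np.percentile(b[m],[3,50,97]).round(4))
g=B-.061*h
go((g[0],g[1],.031,-16.5))
```

```text
-220 109 0.028 [-0.0098  0.0023  0.0139]
-200 244 0.035 [-0.0153  0.0029  0.0196]
-180 203 0.037 [-0.0152  0.0028  0.0201]
-160 167 0.036 [-0.0143  0.003   0.0185]
-140 135 0.033 [-0.0119  0.0026  0.0164]
-120 120 0.032 [-0.0098  0.0021  0.014 ]
-100 77 0.03 [-0.0077  0.0029  0.0117]
-80 59 0.027 [-0.0037  0.0019  0.0074]
-60 55 0.028 [-0.0036  0.0022  0.0076]
-40 148 0.027 [-0.0227  0.0007  0.0228]
-20 271 0.032 [-0.0238 -0.0023  0.0211]
0 175 0.044 [-0.0236 -0.0037  0.0152]
20 32 0.041 [-0.0219 -0.0072  0.0089]
tcp [0.5051 0.3195 0.1268] yaw -16.4 tz [-0.003 -0.002 -1.   ] j [ 0.37  0.27  1.78 -0.    1.09  2.23] F [0.3 0.1 0.1] w 0.501 gf 0.0 t 9.5
[np.float64(0.5057119961730403), np.float64(0.3202249360269393), 0.031] -16.5 rows/call 3 [[0.004, -0.009, 0.958, 0.002]]
```

View pics/s6.png

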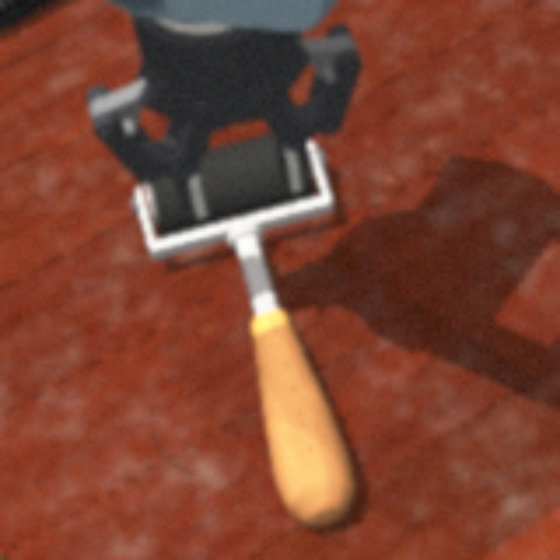

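The picture shows the neck at (255,270) in the crop, clear between yoke and ferrule. It sits about 2 mm left of the planned line, so I'll correct for that. Next: descend, close and lift.

Emit:
step_arm(targets=[{"x":0,"y":-0.03,"z":0.35,"spin":0,"gripper":0.5},{"x":0,"y":-0.03,"z":0.65,"spin":0,"gripper":0.5},{"x":0,"y":-0.03,"z":0.85,"spin":0,"gripper":0.5},{"x":0,"y":-0.03,"z":0.95,"spin":0,"gripper":0.5},{"x":0,"y":-0.03,"z":0.95,"spin":0,"gripper":0.5},{"x":0,"y":-0.03,"z":0.95,"spin":0,"gripper":0},{"x":0,"y":-0.03,"z":0.95,"spin":0,"gripper":0},{"x":0,"y":-0.03,"z":0.95,"spin":0,"gripper":0},{"x":0,"y":-0.03,"z":0.95,"spin":0,"gripper":0},{"x":0,"y":-0.03,"z":0.95,"spin":0,"gripper":0},{"x":0,"y":-0.03,"z":0.95,"spin":0,"gripper":0}])

```text
t: 10.42
tcp_pos: [0.5085, 0.3229, 0.0358]
orientation: [-0.001, 0.99, -0.144, 0.002]
ft_force: [0.7, -1.9, 6.1]
width: 0.126
grasp_force: 61.8
```

```bash
python3 -c "
from plan import *
now()"
```

```text
tcp [0.5085 0.3229 0.0358] yaw -16.51 tz [ 0.004  0.001 -1.   ] j [ 0.38  0.42  1.78 -0.    0.93  2.24] F [ 0.7 -1.9  6.1] w 0.126 gf 61.8 t 10.4167
```

Emit:
step_arm(targets=[{"x":0,"y":0,"z":-0.1,"spin":0,"gripper":0},{"x":0,"y":0,"z":-0.25,"spin":0,"gripper":0},{"x":0,"y":0,"z":-0.45,"spin":0,"gripper":0},{"x":0,"y":0,"z":-0.65,"spin":0,"gripper":0},{"x":0,"y":0,"z":-0.8,"spin":0,"gripper":0},{"x":0,"y":0,"z":-0.8,"spin":0,"gripper":0},{"x":0,"y":0,"z":-0.8,"spin":0,"gripper":0},{"x":0,"y":0,"z":-0.8,"spin":0,"gripper":0}])

```text
t: 11.08
tcp_pos: [0.5052, 0.322, 0.1118]
orientation: [0.001, 0.99, -0.144, -0.002]
ft_force: [-0.3, -0.1, -5.6]
width: 0.121
grasp_force: 60.2
```

```bash
cat > br.py <<'E'
from h import *
from plan import now,go
import sys
def brayer(yaw):
    g,_=now()
    for n in("scene","top"):
        im,d=robot.snapshot(n); np.savez(f"{n}_b{sys.argv[1]}.npz",im=im,d=d)
        P=pts(n,d); a=np.radians(yaw);h=np.array([np.cos(a),np.sin(a)]); r=P[...,:2]-g[:2];s=r@h;b=r@np.array([-h[1],h[0]])
        for lo in list(range(-165,-40,25))+[15,25,35,45,55,65,75]:
            w=25 if lo<0 else 10
            m=(s*1e3>lo)&(s*1e3<lo+w)&(abs(b)<(.03 if lo<0 else .07))&(P[...,2]>g[2]-.033)&(P[...,2]<g[2]+.022)
            if m.sum()>4: print(n,lo+w/2,m.sum(),"z-tcp",(np.median(P[m][:,2])-g[2]).round(4),"b",np.percentile(b[m],[3,50,97]).round(4))
brayer(float(sys.argv[2]))
E
python3 br.py 1 -16.5
python3 - <<'E'
import numpy as np,cv2
im=np.load("scene_b1.npz")["im"];cv2.imwrite("pics/s7.png",cv2.resize(im[200:400,150:350,::-1],None,fx=3,fy=3))
E
```

```text
tcp [0.5052 0.322  0.1118] yaw -16.51 tz [-0.003 -0.001 -1.   ] j [0.38 0.3  1.78 0.   1.07 2.24] F [-0.3 -0.1 -5.6] w 0.121 gf 60.2 t 11.0833
scene -152.5 285 z-tcp -0.0038 b [-0.0156  0.0007  0.0163]
scene -127.5 287 z-tcp 0.0017 b [-0.018   0.0008  0.0181]
scene -102.5 241 z-tcp 0.0006 b [-0.016   0.0012  0.0166]
scene -77.5 183 z-tcp -0.0012 b [-0.0133  0.0008  0.014 ]
scene -52.5 135 z-tcp -0.004 b [-0.0111  0.      0.0112]
scene 20.0 33 z-tcp -0.0069 b [-0.0059  0.0001  0.0519]
scene 30.0 22 z-tcp -0.0088 b [-0.025   0.0001  0.0519]
scene 40.0 18 z-tcp -0.0105 b [-0.0271  0.0212  0.0338]
scene 70.0 5 z-tcp 0.0054 b [0.0419 0.0436 0.0445]
top 30.0 30 z-tcp -0.0081 b [-0.0532 -0.0399 -0.0233]
top 40.0 38 z-tcp -0.0059 b [-0.0526 -0.034  -0.0163]
top 50.0 64 z-tcp 0.0039 b [-0.0524 -0.0319 -0.0111]
top 60.0 86 z-tcp 0.0074 b [-0.0553 -0.0309  0.0238]
top 70.0 97 z-tcp 0.0053 b [-0.0513 -0.0189  0.0197]
top 80.0 79 z-tcp -0.0026 b [-0.044  -0.0043  0.0409]
```

View pics/s7.png

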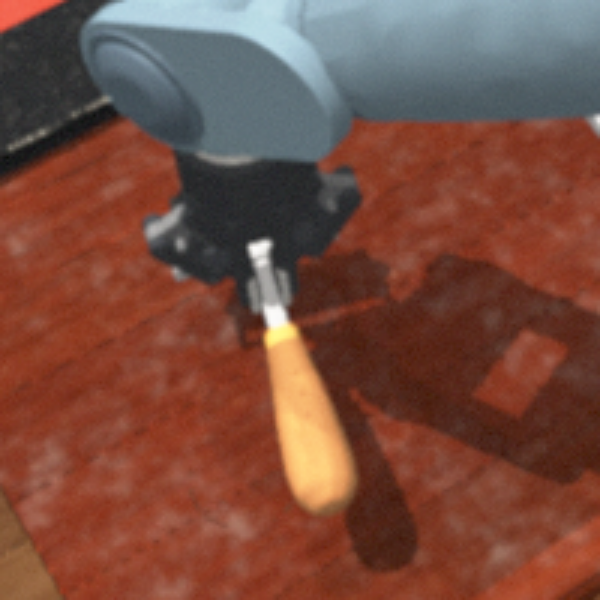

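The brayer is up and level, held by the neck at (268,285) in the crop, with the roller centre about 60 mm ahead of the TCP. I'll carry it over the tray.

```bash
python3 -c "
from plan import *
go((.453,-.042,.105,-3.3),(.453,-.042,.091,-3.3))"
```

```text
tcp [0.5052 0.322  0.1114] yaw -16.51 tz [-0.004 -0.001 -1.   ] j [0.38 0.3  1.78 0.   1.07 2.24] F [-0.4  0.8 -5.8] w 0.123 gf 60.2 t 11.1833
[0.453, -0.042, 0.105] -3.3 rows/call 3 [[0.134, 0.91, 0.016, -0.073], [0.081, 0.916, 0.016, -0.073], [0.028, 0.919, 0.016, -0.073], [-0.025, 0.919, 0.016, -0.073]]
[0.453, -0.042, 0.091] -3.3 rows/call 1 [[0.0, -0.0, 0.14, -0.0]]
```

Emit:
step_arm(targets=[{"x":0.02,"y":0.15,"z":0,"spin":-0.02,"gripper":0},{"x":0.06,"y":0.38,"z":0,"spin":-0.04,"gripper":0},{"x":0.1,"y":0.65,"z":0.01,"spin":-0.06,"gripper":0},{"x":0.134,"y":0.91,"z":0.016,"spin":-0.073,"gripper":0}])

```text
t: 11.52
tcp_pos: [0.4925, 0.2304, 0.1106]
orientation: [0.0, 0.993, -0.114, -0.001]
ft_force: [0.5, -0.9, -5.9]
width: 0.122
grasp_force: 60.2
```

Emit:
step_arm(targets=[{"x":0.02,"y":0.25,"z":0,"spin":-0.02,"gripper":0},{"x":0.04,"y":0.5,"z":0,"spin":-0.04,"gripper":0},{"x":0.06,"y":0.7,"z":0.01,"spin":-0.06,"gripper":0},{"x":0.081,"y":0.916,"z":0.016,"spin":-0.073,"gripper":0}])

```text
t: 11.85
tcp_pos: [0.4794, 0.1394, 0.1092]
orientation: [0.0, 0.996, -0.086, -0.001]
ft_force: [0.4, 0.2, -6.1]
width: 0.121
grasp_force: 60.3
```

Emit:
step_arm(targets=[{"x":0.01,"y":0.25,"z":0,"spin":-0.02,"gripper":0},{"x":0.015,"y":0.5,"z":0,"spin":-0.04,"gripper":0},{"x":0.02,"y":0.7,"z":0.01,"spin":-0.06,"gripper":0},{"x":0.028,"y":0.919,"z":0.016,"spin":-0.073,"gripper":0}])

```text
t: 12.18
tcp_pos: [0.4663, 0.0486, 0.1077]
orientation: [-0.0, 0.998, -0.058, -0.001]
ft_force: [0.8, -0.4, -6.0]
width: 0.124
grasp_force: 60.3
```

Emit:
step_arm(targets=[{"x":-0.01,"y":0.25,"z":0,"spin":-0.02,"gripper":0},{"x":-0.015,"y":0.5,"z":0,"spin":-0.04,"gripper":0},{"x":-0.02,"y":0.72,"z":0.01,"spin":-0.06,"gripper":0},{"x":-0.025,"y":0.87,"z":0.016,"spin":-0.073,"gripper":0},{"x":-0.025,"y":0.919,"z":0.08,"spin":-0.073,"gripper":0},{"x":-0.025,"y":0.919,"z":0.15,"spin":-0.073,"gripper":0},{"x":-0.025,"y":0.919,"z":0.15,"spin":-0.073,"gripper":0},{"x":-0.025,"y":0.919,"z":0.15,"spin":-0.073,"gripper":0}])

```text
t: 12.85
tcp_pos: [0.4533, -0.0404, 0.0925]
orientation: [-0.001, 1.0, -0.029, -0.001]
ft_force: [1.1, 0.8, -6.3]
width: 0.122
grasp_force: 60.2
```

```bash
python3 br.py 2 -3.3; python3 -c "
from plan import *
go((.453,-.042,.091,-3.3))"
python3 - <<'E'
import numpy as np,cv2
from h import proj
im=np.load("top_b2.npz")["im"]
print([ [round(float(c),1) for c in proj("top",p)] for p in ((.513,-.0456,.09),(.453,-.042,.09))])
cv2.imwrite("pics/s8.png",cv2.resize(np.hstack([im[110:300,290:450,::-1],np.load("scene_b2.npz")["im"][140:330,260:460,::-1]]),None,fx=2.2,fy=2.2))
E
```

```text
tcp [ 0.4533 -0.0404  0.0925] yaw -3.34 tz [-0.003  0.001 -1.   ] j [-0.34  0.01  2.15  0.    0.98  1.29] F [ 1.1  0.8 -6.3] w 0.122 gf 60.2 t 12.85
scene -152.5 201 z-tcp -0.0047 b [-0.0113  0.0061  0.0181]
scene -127.5 237 z-tcp 0.0006 b [-0.0114  0.0102  0.0198]
scene -102.5 199 z-tcp -0.0003 b [-0.0105  0.0095  0.0184]
scene -77.5 155 z-tcp -0.0031 b [-0.0081  0.0074  0.0163]
scene -52.5 122 z-tcp -0.0051 b [-0.0079  0.0062  0.0131]
scene 20.0 8 z-tcp -0.0125 b [0.0243 0.0354 0.0453]
scene 30.0 77 z-tcp -0.0112 b [0.0186 0.0386 0.053 ]
scene 40.0 119 z-tcp -0.0087 b [-0.0043  0.0349  0.0528]
scene 50.0 89 z-tcp 0.0033 b [0.0061 0.0423 0.0537]
scene 60.0 128 z-tcp 0.0067 b [-0.0033  0.0339  0.0569]
scene 70.0 94 z-tcp 0.0055 b [-0.0145  0.0272  0.0518]
scene 80.0 21 z-tcp -0.0023 b [-0.0206  0.0431  0.0456]
top -52.5 38 z-tcp -0.0049 b [-0.0094 -0.0006  0.0097]
top 40.0 5 z-tcp -0.0066 b [0.0497 0.0519 0.0521]
top 50.0 34 z-tcp 0.0008 b [-0.0507 -0.029   0.0525]
top 60.0 103 z-tcp 0.0074 b [-0.0536 -0.0164  0.0532]
top 70.0 122 z-tcp 0.0067 b [-0.0501 -0.0022  0.0506]
top 80.0 87 z-tcp -0.0001 b [-0.042  -0.0002  0.0434]
tcp [ 0.4542 -0.0407  0.0935] yaw -3.31 tz [-0.001  0.    -1.   ] j [-0.34  0.01  2.15  0.    0.98  1.29] F [-0.7 -0.1 -5.3] w 0.123 gf 60.2 t 12.95
[0.453, -0.042, 0.091] -3.3 rows/call 1 [[-0.011, 0.014, 0.025, -0.0]]
[[360.2, 230.0], [359.1, 252.1]]
```

View pics/s8.png

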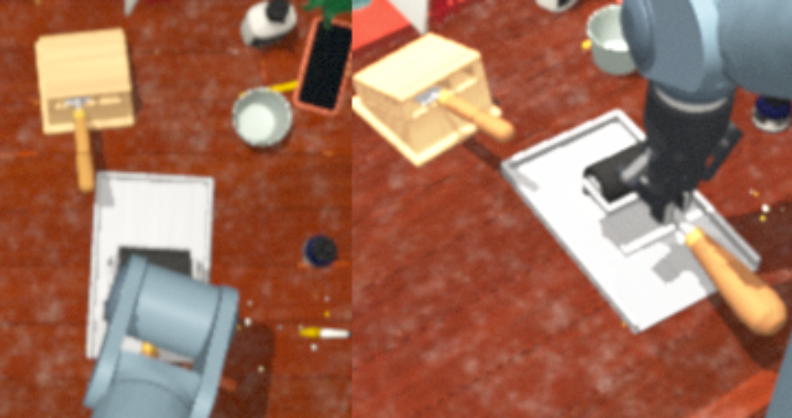

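The picture shows the knife still seated, and the brayer level with its roller centred between the rims and its handle toward the open end. The cup and bottles haven't moved. Settling briefly, then handing in.

Emit:
step_arm(targets=[{"x":-0.02,"y":0.01,"z":0.02,"spin":0,"gripper":0},{"x":-0.02,"y":0.01,"z":0.02,"spin":0,"gripper":0},{"x":-0.02,"y":0.01,"z":0.02,"spin":0,"gripper":0},{"x":-0.02,"y":0.01,"z":0.02,"spin":0,"gripper":0},{"x":-0.02,"y":0.01,"z":0.02,"spin":0,"gripper":0},{"x":-0.02,"y":0.01,"z":0.02,"spin":0,"gripper":0}])

```text
t: 13.45
tcp_pos: [0.4524, -0.0424, 0.0919]
orientation: [0.0, 1.0, -0.029, 0.0]
ft_force: [-0.2, -0.4, -5.7]
width: 0.12
grasp_force: 60.2
```

```bash
python3 -c "
from bench import robot
print(robot.close_job())"
```

```text
the job is handed in; nothing more can be done
None
```

The job is handed in at 13.5 s (no verdict came back): the knife is home in the wide slot and released, and the brayer is held level by its neck over the middle of the tray, roller about 5 cm above the floor, with the bottles and cup untouched.

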